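Clear the eyelet press at the end of a run

TASK

The run on the eyelet press is finished. First switch the press off by swinging its power lever fully over; only then touch the note blocks, and collect every one of them from the catch tray into the grey tote. With the scraper block (never pinching them with the fingers) scrape all the brass chips off the punching bed into the trough at its edge, stand the scraper back in the middle of its cork rest, and leave the other things on the desk alone.

Things in the scene. Friction and masses are not known exactly. Their poses are not given: they have to be found in the camera images.
- press: Grey steel bench eyelet press, fixed. Origin: at desk height under the centre of its open catch tray: 220 (x) by 180 (y) mm inside, floor 4 mm and lip 14 mm above the desk. Beside the tray at -y is a deck 60 mm high (y -98 to -258, x -125 to 125 mm) with the power lever on it and die and head at x about 75 mm; past y = -258 mm stands the housing, 230 mm high.
- power_lever (a joint): The press's black-knobbed power lever on the low deck; 0 = on (leaning to the press's -x), 1.0 = fully off, at its stop (leaning to the press's +x). Turns about the press's y axis, takes about 1 N at the tip and stays where it is left. Starts between 0 and 0.2.
- power_lever_tip (a point): Centre of the lever's ball knob (26 mm across), 80 mm from the pivot; the pivot is 82 mm above the desk. The knob moves 77 mm along the press's +x from on to off, rising 10 mm at mid-swing.
- block1: Finished note block: a small stiff pad of paper between card covers with a brass eyelet near one end, 60 mm (x) by 36 mm (y) by 22 mm (z), 45 g; 3 or 4 of them lie in the catch tray. Origin: centre of the underside.
- block2: Finished note block: a small stiff pad of paper between card covers with a brass eyelet near one end, 60 mm (x) by 36 mm (y) by 22 mm (z), 45 g; 3 or 4 of them lie in the catch tray. Origin: centre of the underside.
- block3: Finished note block: a small stiff pad of paper between card covers with a brass eyelet near one end, 60 mm (x) by 36 mm (y) by 22 mm (z), 45 g; 3 or 4 of them lie in the catch tray. Origin: centre of the underside.
- block4: Finished note block: a small stiff pad of paper between card covers with a brass eyelet near one end, 60 mm (x) by 36 mm (y) by 22 mm (z), 45 g; 3 or 4 of them lie in the catch tray. Origin: centre of the underside.
- tote: Open grey plastic tote, fixed to the desk, 170 mm (x) by 200 mm (y) by 60 mm high outside, walls and floor 5 mm. Origin: centre of the underside.
- bed: Punching bed, fixed. Origin: at desk height under the centre of its steel plate. Plate top 35 mm above the desk, x -85 to 85 mm. Wooden lips 10 mm high above the plate stand at the sides (inner faces y = -78 and 78 mm) and far edge (x = 77 mm); the open -x edge drops into the chip trough: inside x -160 to -85, y -78 to 78 mm, floor 5 and rim 35 mm above the desk.
- trough (a point): Centre of the chip trough's floor, 5 mm above the desk.
- chip1: Brass offcut (chip), 20 mm by 15 mm by 8 mm thick, 18 g; 3 to 5 of them lie loose on the bed's steel plate. Origin: centre of the underside.
- chip2: Brass offcut (chip), 20 mm by 15 mm by 8 mm thick, 18 g; 3 to 5 of them lie loose on the bed's steel plate. Origin: centre of the underside.
- chip3: Brass offcut (chip), 20 mm by 15 mm by 8 mm thick, 18 g; 3 to 5 of them lie loose on the bed's steel plate. Origin: centre of the underside.
- chip4: Brass offcut (chip), 20 mm by 15 mm by 8 mm thick, 18 g; 3 to 5 of them lie loose on the bed's steel plate. Origin: centre of the underside.
- chip5: Brass offcut (chip), 20 mm by 15 mm by 8 mm thick, 18 g; 3 to 5 of them lie loose on the bed's steel plate. Origin: centre of the underside.
- scraper: Scraper block: a rubber foot 36 mm (x) by 110 mm (y) by 16 mm high, with an upright wooden grip bar on it, 22 mm (x) by 80 mm (y), from 16 to 56 mm above the underside; 120 g. It stands foot down on its cork rest. Grip it across x from above. Origin: centre of the underside.
- rest: The scraper's cork rest, a fixed pad 70 mm (x) by 130 mm (y), 4 mm thick. Origin: centre of the underside; the scraper starts with its y along the rest's y.
- ashtray: Smoked glass ashtray, round, 80 mm wide, 30 mm high; not part of the job. Origin: centre of the underside.
- pencil_box: Brass pencil box with a catch, 55 by 190 by 28 mm; not part of the job. Origin: centre of the underside.
- ruler: Boxwood ruler, 30 by 200 by 5 mm; not part of the job. Origin: centre of the underside.
- grommet_setter: Nickel-plated hand grommet setter, 70 mm wide foot, 113 mm high; not part of the job. Origin: centre of the underside.

How it is judged (in metres and radians):
On the way, in this order (a step that is already met when the one before it is completed fails the run):
1. the press is switched off: the lever is past 0.8 (value of joint power_lever above 0.8 rad), for 0.2 s.
2. all chips lie in the trough while the scraper is off its rest (x of chip1 in the frame of bed between -0.162 and -0.084 m and y of chip1 in the frame of bed between -0.08 and 0.08 m and z of each of chip1, chip2, chip3, chip4, chip5 in the frame of bed below 0.03 m and x of chip2 in the frame of bed between -0.162 and -0.084 m and y of chip2 in the frame of bed between -0.08 and 0.08 m and x of chip3 in the frame of bed between -0.162 and -0.084 m and y of chip3 in the frame of bed between -0.08 and 0.08 m and x of chip4 in the frame of bed between -0.162 and -0.084 m and y of chip4 in the frame of bed between -0.08 and 0.08 m and x of chip5 in the frame of bed between -0.162 and -0.084 m and y of chip5 in the frame of bed between -0.08 and 0.08 m and horizontal distance between scraper and rest above 0.05 m), for 0.2 s.
At the end, for the whole second after the job is handed in: Lever past 0.8; every note block at rest in the tote, underside under 45 mm above the desk; every chip in the trough, underside under 30 mm above the desk; the scraper at rest, upright on its rest, centre within 30 mm of the rest's centre (value of joint power_lever above 0.8 rad and x of block1 in the frame of tote between -0.08 and 0.08 m and y of block1 in the frame of tote between -0.095 and 0.095 m and z of each of block1, block2, block3, block4 in the frame of tote below 0.045 m and x of block2 in the frame of tote between -0.08 and 0.08 m and y of block2 in the frame of tote between -0.095 and 0.095 m and x of block3 in the frame of tote between -0.08 and 0.08 m and y of block3 in the frame of tote between -0.095 and 0.095 m and x of block4 in the frame of tote between -0.08 and 0.08 m and y of block4 in the frame of tote between -0.095 and 0.095 m and linear speed of each of block1, block2, block3, block4, scraper below 0.02 m/s and x of chip1 in the frame of bed between -0.162 and -0.084 m and y of chip1 in the frame of bed between -0.08 and 0.08 m and z of each of chip1, chip2, chip3, chip4, chip5 in the frame of bed below 0.03 m and x of chip2 in the frame of bed between -0.162 and -0.084 m and y of chip2 in the frame of bed between -0.08 and 0.08 m and x of chip3 in the frame of bed between -0.162 and -0.084 m and y of chip3 in the frame of bed between -0.08 and 0.08 m and x of chip4 in the frame of bed between -0.162 and -0.084 m and y of chip4 in the frame of bed between -0.08 and 0.08 m and x of chip5 in the frame of bed between -0.162 and -0.084 m and y of chip5 in the frame of bed between -0.08 and 0.08 m and horizontal distance between scraper and rest below 0.03 m and z of scraper in the frame of rest below 0.01 m and angle between scraper's own z axis and vertical below 0.15 rad); the robot touches nothing.
It fails at once if a note block is touched with more than 1 N while the press is still on (lever below 0.7) (value of joint power_lever below 0.7 rad and (contact force between the fingers and block1 above 1 N or contact force between the fingers and block2 above 1 N or contact force between the fingers and block3 above 1 N or contact force between the fingers and block4 above 1 N)).
It fails at once if a chip is pressed by the fingers with more than 3 N (contact force between the fingers and chip1 above 3 N or contact force between the fingers and chip2 above 3 N or contact force between the fingers and chip3 above 3 N or contact force between the fingers and chip4 above 3 N or contact force between the fingers and chip5 above 3 N).
It fails at once if the ashtray, pencil box, ruler or grommet setter is moved more than 30 mm (distance of any of ashtray, pencil_box, ruler, grommet_setter from where it was at the start of the episode above 0.03 m).
Of block1, block2, block3, block4 only 3 to 4 are there at a start; the rules pass over those that are not, and their reading is None.
Of chip1, chip2, chip3, chip4, chip5 only 3 to 5 are there at a start; the rules pass over those that are not, and their reading is None.
At some moment in a run one of block1, block2, block3, block4 may be knocked a few centimetres aside while the robot is not near it.
Once in a run the grip may slacken for a moment while it holds something.
It also fails if it takes over 208 s, if anything falls off the work surface, if the arm or the gripper's body presses on something with over 40 N, if the wrist force passes 120 N, or if a joint passes its speed limit or range.

ROBOT

A 6-joint arm with a two-finger parallel gripper is mounted at the origin on the work surface. World frame = base frame: x ahead of the robot, y to its left, z up, the work surface at z = 0. Lengths are in mm, angles in rad, forces in N, time in s.
With the tool pointing down it reaches from about 275 to 750 mm from the base axis. Payload 10.2 kg.
Tool frame: the origin (TCP) lies midway between the tips of the shut fingers; the grasp point (between the pads) lies 19 mm behind it; z points along the fingers, y is the line along which they close (so a half turn about z gives the same grasp; the last joint's range is limited). The gripper opens to 85 mm and grips with 20 to 120 N. Pads are 22 mm wide; open, the fingers measure 114 mm over their backs; the gripper's body (76 mm by 85 mm) begins 54 mm behind the grasp point. The pads swing forward as they close: fully open they stand 13 mm farther back than shut.
Start: joints at [0.952, 0.313, 1.498, -0, 1.331, -0.223], TCP at [202.425, 484.412, 231.294] pointing down, gripper open.
Joint ranges: [-2.94, 2.94], [-0.97, 2.17], [0.19, 2.56], [-1.23, 4.37], [0.02, 3.11], [-2.88, 2.88]. Speed limits (rad/s): [2.39, 2.39, 3.01, 3.14, 3.14, 3.14].

INTERFACE

Orientations are given as a unit quaternion [w, x, y, z].
In Python, from rig import ctrl, capture, camera_info gives the robot as it stands.
- The arm moves only by the tool apply_moves, never from a script. Its argument "targets" is a list of rows, each a list of 3 entries, a list of its own where there are three numbers: the finger opening in mm, from 0 to 85.4, then the shift along the world's x, y, z in mm, then the turn, a rotation vector about the world's x, y, z in degrees. In form: [[grip, [dx, dy, dz], [rx, ry, rz]], ...]. A call has 1 to 20 rows; each row is the pose to reach, as a shift and turn from the pose commanded when the call began; what a row does not reach only later rows make up. A row lasts 1/10 s, in which the tool goes at most 50 mm and 8.59 degrees, less where a joint would pass 70% of its speed; a pose out of reach is approached as far as the arm can. A call with a gripper value outside its range is refused whole. The fingers move at their own pace and stop on an object; "squeeze" is the grip in N (left out, the last holds). Time passes only in rows, so rows that repeat a pose let the fingers close. It gives the time, the measured TCP pose, the force, the opening and the grip force at its end, in the units of the state.
- ctrl.sense(): the state, without advancing time (a new reading comes with each control period).
- capture(name): name is "side" or "top" or "wrist"; returns (picture, depth): 480x640x3 uint8, blue, green, red; 480x640 float32, mm along the optical axis (not along the pixel's ray), 0 where there is no reading.
- camera_info(name): a dict with "vfov" (degrees; the focal length in pixels is half the picture's height over the tangent of half this angle, whatever the lens; pixels are square), "cx", "cy" (the principal point, pixels), "k1" (the pictures are not rectified: a ray, as slopes to the right and down, at radius r is drawn at 1 + k1 r^2 times it, then the intrinsics apply), "extrinsics" (4x4, takes a point from camera to world coordinates). Camera axes: x right, y down, z forward; pixel columns grow to the right and rows downward; lengths in mm; the calibration is good to about 2 mm. A picture is of the moment at which its call begins: read the wrist's pose just before it. camera_info takes no time and is no camera call; for the wrist camera it gives the pose at the moment of the call.
- ctrl.finish_job(): hands the job in; it is judged then, once.
The state is a dict: "time_s": time; "joints": joint angles; "dq": joint speeds; "tau": joint torques, N m; "eef_pos": TCP position; "ee_rot": TCP orientation; "force": force on the tool from outside, world axes, zero at the start; "wrist_torque": the same for the moment, N m; "grip_width": opening from 0.0 (shut) to 1.0 (fully open); "grip_force": force on a finger pad.
Only numpy, scipy, OpenCV 4.12 (cv2) and the standard library are available. Lean on these libraries where they do the work, as an engineer would, in place of code of your own. Each camera call takes 0.05 s, during which the arm holds its last target. There are 200 camera calls.

## Working session

There is one attempt and no reset: what is moved stays moved. The work goes in short steps, Python scripts to look and compute and a tool call to move; the robot and the scene stay as the last step left them, time stands still between calls to the robot, and variables do not carry over. Pictures are saved under pics/ and viewed, at most 14 in all, crops included, and the job is handed in when it is done.

Besides the shell and the picture viewer there is one more tool, called after ">>>" as name([rows], argument=value, ...), one row to a line, values as JSON. apply_moves: Moves the arm, as the interface text tells. Its arguments: {"type":"object","properties":{"targets":{"type":"array","items":{"type":"array"}},"squeeze":{"type":"number"}},"required":["targets"]}

```bash
ls; mkdir -p pics; cat > h.py <<'E'
import numpy as np, cv2
from rig import ctrl, capture, camera_info
def snap(name,fn):
    info=camera_info(name); im,d=capture(name); cv2.imwrite(f'pics/{fn}.png',im); np.savez(f'pics/{fn}.npz',d=d,E=np.array(info['extrinsics']),v=info['vfov'],c=[info['cx'],info['cy']],k=info['k1'])
    return im,d
def cloud(fn):
    z=np.load(f'pics/{fn}.npz'); d=z['d']; f=240/np.tan(np.radians(z['v']/2)); cx,cy=z['c']
    K=np.array([[f,0,cx],[0,f,cy],[0,0,1.]]); D=np.array([float(z['k']),0,0,0])
    v,u=np.mgrid[:480,:640]; p=np.stack([u,v],-1).reshape(-1,1,2).astype(float)
    r=cv2.undistortPoints(p,K,D).reshape(480,640,2)
    P=np.dstack([r*d[...,None],d]); E=z['E']; W=P@E[:3,:3].T+E[:3,3]; W[d<=0]=np.nan
    return W
def at(fn,u,v,w=1):
    W=cloud(fn); return np.nanmedian(W[v-w:v+w+1,u-w:u+w+1].reshape(-1,3),0)
E
python3 - <<'E'
from h import *
for n in('top','side'):
    snap(n,n+'0'); i=camera_info(n); print(n,np.array(i['extrinsics']).round(2).tolist(),i['vfov'],i['k1'])
print(ctrl.sense())
E
```

```text
pics
top [[0.05, -0.98, 0.21, 316.21], [-1.0, -0.04, 0.01, -76.95], [-0.0, -0.21, -0.98, 1358.64], [0.0, 0.0, 0.0, 1.0]] 45.504425505840516 -0.07873723528655606
side [[-0.99, -0.08, 0.1, 477.97], [-0.12, 0.68, -0.72, 732.45], [-0.01, -0.73, -0.69, 887.45], [0.0, 0.0, 0.0, 1.0]] 48.92516626937263 -0.04556710405938235
{'time_s': 0.1, 'joints': array([ 9.51590084e-01,  3.13414085e-01,  1.49839397e+00,  1.80422025e-05,
        1.33098466e+00, -2.23408791e-01]), 'dq': array([ 0.00103619, -0.00173381, -0.00180463, -0.00095171, -0.00155484,
       -0.00042326]), 'tau': array([ 3.69245143e-03, -4.12896609e+01, -2.60138154e+01, -1.10321917e-04,
        3.05201727e-03, -7.22774587e-06]), 'eef_pos': array([202.28092169, 484.2094193 , 230.76967616]), 'ee_rot': array([-2.53380519e-04,  1.96611575e-01,  9.80481274e-01, -5.43978090e-04]), 'force': array([ 0.5638117 ,  0.94785777, -0.05330242]), 'wrist_torque': array([0.00214445, 0.06278092, 0.00621571]), 'grip_force': 0.0, 'grip_width': 0.999722784041632}
```

View pics/top0.png

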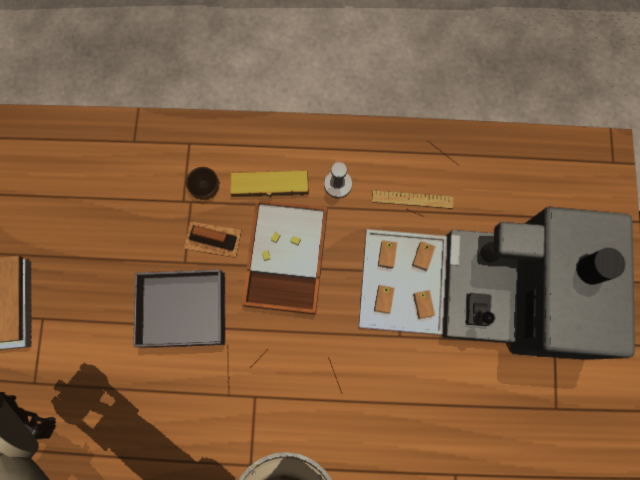

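View pics/side0.png

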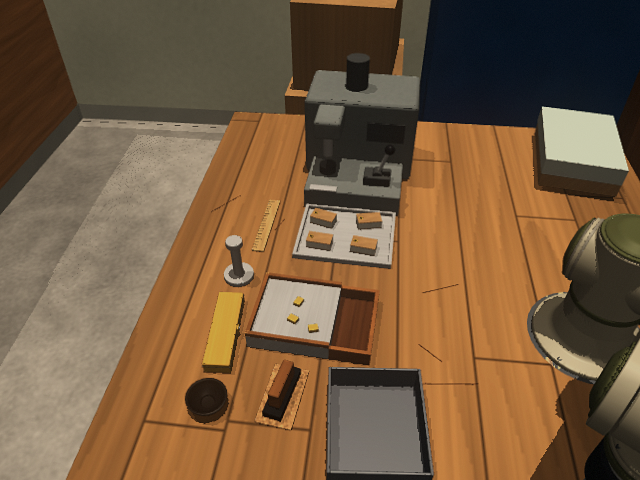

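The top view shows four blocks at about (387,254), (424,256), (384,299) and (424,304), and three chips at (276,237), (295,240) and (266,256). The lever knob is at (487,318), the scraper at (212,237), and the tote at (180,309). Next I'll turn these pixels into positions.

```bash
cat >> h.py <<'E'
def rect(W,m,q=(0,100)):
    p=W[m]; p=p[~np.isnan(p).any(1)]
    r=cv2.minAreaRect(p[:,:2].astype(np.float32)); (c,s,a)=r
    return np.round(c,1),np.round(s,1),round(a,1),np.round(np.median(p[:,2]),1),len(p)
def comps(W,m,amin=15):
    n,l,s,c=cv2.connectedComponentsWithStats(m.astype(np.uint8))
    for i in range(1,n):
        if s[i,4]>=amin: print(c[i].round(0),*rect(W,l==i))
E
python3 - <<'E'
from h import *
W=cloud('top0'); im=cv2.imread('pics/top0.png'); hsv=cv2.cvtColor(im,cv2.COLOR_BGR2HSV)
v,u=np.mgrid[:480,:640]; Z=np.nan_to_num(W[...,2])
def box(a,b,c,d): return (u>a)&(u<b)&(v>c)&(v<d)
print('blocks');comps(W,box(366,442,236,326)&(Z>17)&(hsv[...,1]>80),60)
print('chips');comps(W,box(255,320,212,270)&(hsv[...,1]>90)&(hsv[...,0]>22),5)
print('plate');comps(W,box(245,330,200,280)&(hsv[...,1]<50)&(abs(Z-35)<5),60)
print('grip');comps(W,box(185,245,220,258)&(Z>48),15)
print('foot');comps(W,box(185,245,220,258)&(Z>12),15)
print('rest');comps(W,box(180,245,215,262)&((Z>2)),15)
print('tote');comps(W,box(130,230,265,350)&(Z>45),60)
print('knob');comps(W,box(465,505,290,335)&(Z>120),5)
print('deck');comps(W,box(445,515,230,345)&(abs(Z-60)<6),60)
print('bedlips');comps(W,box(240,332,200,315)&(Z>20),60)
for p in [(485,317),(367,231),(446,233),(360,327),(444,333),(261,206),(326,209),(248,271),(315,277),(246,309),(314,311),(487,318)]: print(p,at('top0',*p).round(0))
E
python3 -c "
import cv2
i=cv2.imread('pics/top0.png')[190:350,125:345]
cv2.imwrite('pics/c1.png',cv2.resize(i,None,fx=3.6,fy=3.6,interpolation=3))"
```

```text
blocks
[388. 254.] [ 588.4 -214.6] [36.5 61.5] 84.3 26.5 388
[424. 255.] [ 588.6 -301.5] [36.1 62.1] 72.6 26.6 387
[384. 299.] [ 480.2 -209.6] [36.4 61.2] 81.6 26.4 398
[424. 304.] [ 472.7 -303.5] [58.8 35.9] 13.7 26.8 389
chips
[275. 237.] [613.7  53.9] [16.9 19.5] 69.3 42.7 53
[295. 240.] [608.2   6.3] [18.8 15.3] 73.3 43.0 50
[266. 255.] [569.5  73. ] [22.8 14.4] 17.4 42.8 52
plate
[287. 241.] [608.2  25.8] [155.5 163.2] 85.9 35.0 3883
grip
[209. 234.] [610.2 207. ] [79.3 23.5] 78.0 59.0 326
foot
[212. 238.] [610.2 208.1] [110.1  37.8] 77.9 44.4 675
rest
[212. 239.] [606.6 212.4] [105.2 150.3] 3.9 9.7 1385
tote
[175. 307.] [435.3 266.1] [172.8 203. ] 5.1 58.4 983
knob
[488. 317.] [ 434.4 -414.8] [28.1 24.1] 30.1 166.4 133
deck
[479. 288.] [ 519.  -430.6] [158.2 250.8] 87.3 60.7 5377
bedlips
[286. 245.] [570.9  28. ] [172.7 254.9] 86.2 35.6 5801
(485, 317) [ 434. -407.  168.]
(367, 231) [ 644. -165.   16.]
(446, 233) [ 651. -360.    1.]
(360, 327) [ 414. -156.    2.]
(444, 333) [ 406. -347.   40.]
(261, 206) [689.  93.  35.]
(326, 209) [688. -64.  41.]
(248, 271) [530. 113.  33.]
(315, 277) [523. -45.  34.]
(246, 309) [444. 116.   1.]
(314, 311) [444. -47.  36.]
(487, 318) [ 432. -411.  169.]
```

View pics/c1.png

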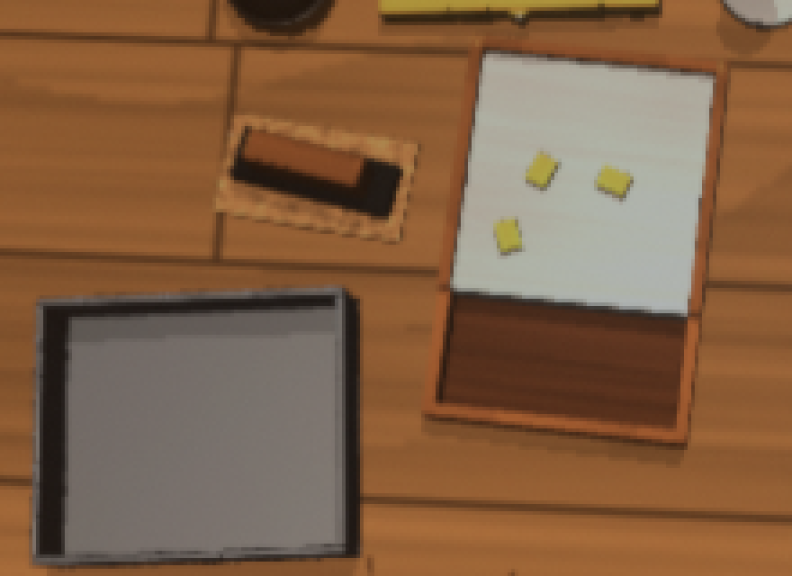

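Measured heights match the given sizes: blocks 26.5 mm, plate 35 mm, chip tops 43 mm, knob top 166 mm. First I move the arm over to the lever.

>>> apply_moves([
  [0,[200,-284,15],[0,0,8]],
  [0,[200,-284,15],[0,0,16]],
  [0,[200,-284,15],[0,0,23]],
  [0,[200,-284,15],[0,0,23]],
  [0,[200,-284,15],[0,0,23]],
  [0,[200,-284,15],[0,0,23]],
  [0,[200,-284,15],[0,0,23]],
  [0,[180,-600,15],[0,0,23]],
  [0,[180,-600,15],[0,0,23]],
  [0,[180,-600,15],[0,0,23]],
  [0,[180,-600,15],[0,0,23]],
  [0,[180,-600,15],[0,0,23]],
  [0,[180,-600,15],[0,0,23]],
  [0,[180,-898,15],[0,0,23]],
  [0,[180,-898,15],[0,0,23]],
  [0,[180,-898,15],[0,0,23]],
  [0,[180,-898,15],[0,0,23]],
  [0,[180,-898,15],[0,0,23]],
  [0,[180,-898,15],[0,0,23]],
  [0,[180,-898,15],[0,0,23]],
])

```text
time_s: 2.1
eef_pos: [381.5, -416.8, 245.2]
ee_rot: [-0.0, -0.002, 1.0, 0.0]
force: [0.9, 0.4, 0.9]
grip_width: 0.001
grip_force: 0.0
```

```bash
python3 - <<'E'
from h import *
s=ctrl.sense(); print(s['eef_pos'],s['ee_rot'],s['time_s'])
W=cloud('top0')
v,u=np.mgrid[:480,:640]; Z=np.nan_to_num(W[...,2])
print('head',rect(W,(u>490)&(u<640)&(v>200)&(v<270)&(Z>120)&(np.nan_to_num(W[...,1])>-500)))
m=(u>490)&(u<545)&(v>200)&(v<270)&(Z>100); p=W[m];print(p.min(0),p.max(0))
# rest centre from 4 corners read in crop, on z=4
print('rest',[at('top0',round(125+a/3.6),round(190+b/3.6)).round(0) for a,b in[(237,116),(415,147),(398,237),(220,206)]])
E
```

```text
[ 381.46067255 -416.84244394  245.24014563] [-3.90504206e-04 -1.60044796e-03  9.99998596e-01  3.06054369e-04] 2.1
head (array([ 592.1, -461.4]), array([78., 72.]), 88.8, np.float64(219.3), 1513)
[ 530.39322028 -524.9700131   100.12210768] [ 662.62882853 -421.95377945  227.37587037]
rest [array([650., 266.,   4.]), array([633., 144.,   3.]), array([571., 149.,   2.]), array([587., 273.,   4.])]
```

>>> apply_moves([
  [0,[0,0,-50],[0,0,0]],
  [0,[0,0,-100],[0,0,0]],
  [0,[0,0,-106],[0,0,0]],
  [0,[10,0,-106],[0,0,0]],
  [0,[20,-1,-106],[0,0,0]],
  [0,[30,-1,-106],[0,0,0]],
  [0,[40,-2,-106],[0,0,0]],
  [0,[50,-2,-106],[0,0,0]],
  [0,[60,-3,-106],[0,0,0]],
  [0,[70,-3,-106],[0,0,0]],
  [0,[80,-4,-106],[0,0,0]],
  [0,[90,-4,-106],[0,0,0]],
  [0,[96,-4,-106],[0,0,0]],
  [0,[96,-4,-106],[0,0,0]],
])

```text
time_s: 3.5
eef_pos: [475.1, -417.6, 139.8]
ee_rot: [-0.005, -0.003, 1.0, 0.001]
force: [-23.4, 2.4, 6.7]
grip_width: 0.0
grip_force: 11.7
```

```bash
python3 - <<'E'
from h import *
im,d=snap('side','side1'); cv2.imwrite('pics/c2.png',cv2.resize(im[30:220,270:450],None,fx=3,fy=3,interpolation=3))
s=ctrl.sense(); print(s['eef_pos'],s['force'])
E
```

```text
[ 475.08505401 -417.61115242  139.83636259] [-22.50654183   3.0379456    6.57741314]
```

View pics/c2.png

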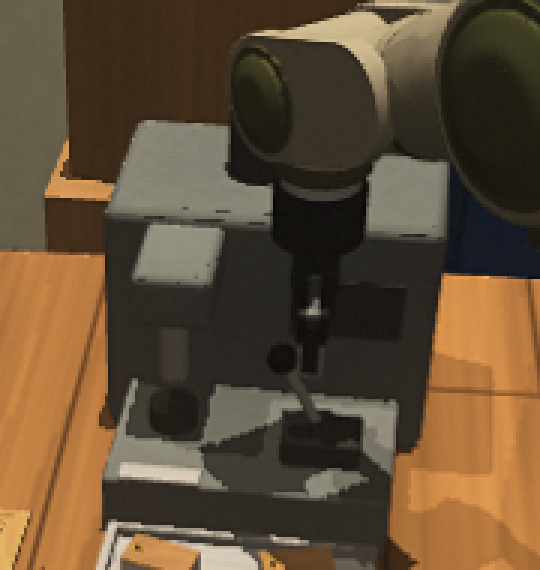

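The knob has swung over to +x and the force shows it is against its stop. I'll back off, then verify the lever and re-measure the blocks.

>>> apply_moves([
  [0,[-25,0,0],[0,0,0]],
  [0,[-40,0,30],[0,0,0]],
  [0,[-40,0,80],[0,0,0]],
  [0,[-40,0,110],[0,0,0]],
  [50,[-60,50,110],[0,0,0]],
  [50,[-80,100,110],[0,0,0]],
  [50,[-100,150,110],[0,0,0]],
  [50,[-100,200,110],[0,0,0]],
  [50,[-100,250,110],[0,0,0]],
  [50,[-100,300,110],[0,0,0]],
  [50,[-100,300,110],[0,0,0]],
])

```text
time_s: 4.65
eef_pos: [378.3, -114.0, 250.9]
ee_rot: [0.001, -0.005, 1.0, 0.0]
force: [0.7, -0.3, 0.0]
grip_width: 0.583
grip_force: 0.0
```

```bash
cat >> h.py <<'E'
def blocks(fn):
    W=cloud(fn); hsv=cv2.cvtColor(cv2.imread(f'pics/{fn}.png'),cv2.COLOR_BGR2HSV)
    v,u=np.mgrid[:480,:640]; Z=np.nan_to_num(W[...,2])
    comps(W,(u>364)&(u<444)&(v>234)&(v<328)&(Z>17)&(Z<40)&(hsv[...,1]>80),60)
E
python3 - <<'E'
from h import *
snap('top','top1'); blocks('top1')
W=cloud('top1');v,u=np.mgrid[:480,:640]; Z=np.nan_to_num(W[...,2])
comps(W,(u>465)&(u<510)&(v>265)&(v<335)&(Z>120),5)
s=ctrl.sense(); print(s['eef_pos'],s['ee_rot'],s['grip_width'])
E
```

```text
[387. 254.] [ 588.2 -214.7] [36.5 60.8] 83.2 26.5 392
[424. 255.] [ 588.1 -301. ] [36.4 61.8] 71.8 26.7 386
[384. 299.] [ 480.3 -209.6] [36.1 60.4] 81.1 26.3 392
[424. 304.] [ 472.9 -304. ] [58.5 36.2] 13.4 26.8 388
[488. 289.] [ 495.7 -416.9] [24.6 33.3] 61.6 159.8 152
[ 378.62952354 -114.65353042  250.95329072] [ 7.07029479e-04 -4.56990533e-03  9.99989308e-01 -3.05032929e-05] 0.584235400110096
```

```bash
python3 - <<'E'
from h import *
from scipy.optimize import least_squares
v,u=np.mgrid[:480,:640]
for fn in('top0','top1'):
    W=cloud(fn);Z=np.nan_to_num(W[...,2])
    p=W[(u>465)&(u<510)&(v>265)&(v<335)&(Z>148)]
    r=least_squares(lambda c:np.linalg.norm(p-c,axis=1)-13,p.mean(0)-[0,0,8],loss='soft_l1'); print(fn,r.x.round(1),len(p),p[:,2].max())
    W[...,:2]; y=W[(u>465)&(u<510)&(v>265)&(v<345)&(abs(Z-60)<4)]
E
```

```text
top0 [ 434.1 -416.2  158. ] 123 175.93715259719693
top1 [ 498.8 -419.5  153.1] 121 169.94053490099395
```

The sphere fits put the knob's end angle at the off stop, about 1.0 rad. Now block 1.

>>> apply_moves([
  [52,[50,-25,-30],[0,0,-7]],
  [52,[95,-45,-60],[0,0,-7]],
  [52,[140,-65,-100],[0,0,-7]],
  [52,[180,-85,-130],[0,0,-7]],
  [52,[210,-97,-150],[0,0,-7]],
  [52,[210,-97,-170],[0,0,-7]],
  [52,[210,-97,-190],[0,0,-7]],
  [52,[210,-97,-215],[0,0,-7]],
  [52,[210,-97,-235],[0,0,-7]],
  [52,[210,-97,-241],[0,0,-7]],
  [52,[210,-97,-241],[0,0,-7]],
  [25,[210,-97,-241],[0,0,-7]],
  [25,[210,-97,-241],[0,0,-7]],
  [25,[210,-97,-241],[0,0,-7]],
  [25,[210,-97,-241],[0,0,-7]],
  [25,[210,-97,-241],[0,0,-7]],
  [25,[210,-97,-215],[0,0,-7]],
  [25,[210,-97,-165],[0,0,-7]],
  [25,[210,-97,-130],[0,0,-7]],
], squeeze=40)

```text
time_s: 6.6
eef_pos: [588.7, -214.7, 123.1]
ee_rot: [0.001, 0.058, 0.998, -0.0]
force: [0.2, 0.2, -1.2]
grip_width: 0.412
grip_force: 40.6
```

>>> apply_moves([
  [25,[-10,48,0],[0,0,6]],
  [25,[-20,96,0],[0,0,12]],
  [25,[-30,144,0],[0,0,12]],
  [25,[-40,192,0],[0,0,12]],
  [25,[-55,240,0],[0,0,12]],
  [25,[-65,288,0],[0,0,12]],
  [25,[-75,336,0],[0,0,12]],
  [25,[-85,384,0],[0,0,12]],
  [25,[-95,430,0],[0,0,12]],
  [25,[-105,475,0],[0,0,12]],
  [25,[-115,510,0],[0,0,12]],
  [25,[-118,532,0],[0,0,12]],
  [25,[-118,532,-30],[0,0,12]],
  [25,[-118,532,-70],[0,0,12]],
  [25,[-118,532,-100],[0,0,12]],
  [25,[-118,532,-107],[0,0,12]],
  [25,[-118,532,-107],[0,0,12]],
  [48,[-118,532,-107],[0,0,12]],
  [48,[-118,532,-107],[0,0,12]],
  [48,[-118,532,-107],[0,0,12]],
])

```text
time_s: 8.6
eef_pos: [470.7, 317.5, 13.9]
ee_rot: [0.0, -0.046, 0.999, 0.0]
force: [-0.2, 0.6, 0.3]
grip_width: 0.557
grip_force: 0.0
```

>>> apply_moves([
  [52,[0,0,45],[0,0,0]],
  [52,[0,0,90],[0,0,0]],
  [52,[0,-20,110],[0,0,-7]],
  [52,[0,-60,110],[0,0,-14]],
  [52,[0,-110,110],[0,0,-14]],
  [52,[0,-160,110],[0,0,-14]],
  [52,[0,-210,110],[0,0,-14]],
  [52,[0,-260,110],[0,0,-14]],
  [52,[0,-310,110],[0,0,-14]],
  [52,[0,-350,110],[0,0,-14]],
  [52,[0,-370,110],[0,0,-14]],
])

```text
time_s: 9.7
eef_pos: [470.4, -55.6, 123.8]
ee_rot: [0.001, 0.077, 0.997, -0.0]
force: [-0.2, -0.2, 0.1]
grip_width: 0.611
grip_force: 0.0
```

```bash
python3 - <<'E'
from h import *
snap('top','top2'); blocks('top2')
W=cloud('top2');v,u=np.mgrid[:480,:640]; Z=np.nan_to_num(W[...,2])
hsv=cv2.cvtColor(cv2.imread('pics/top2.png'),cv2.COLOR_BGR2HSV)
comps(W,(u>138)&(u<222)&(v>273)&(v<344)&(Z>15)&(Z<40)&(hsv[...,1]>80),30)
E
```

```text
[424. 255.] [ 588.3 -301.4] [36.1 61. ] 71.9 26.6 384
[384. 299.] [ 480.5 -209.7] [36.2 60.8] 81.7 26.3 400
[424. 304.] [ 472.9 -303.7] [58.8 36.3] 13.8 27.3 384
[140. 307.] [430.  360.4] [ 18.7 158.1] 88.7 27.9 176
[161. 293.] [471.  316.2] [60.7 39.5] 3.7 27.3 427
```

>>> apply_moves([
  [52,[3,-45,0],[0,0,0]],
  [52,[6,-90,-15],[0,0,0]],
  [52,[10,-135,-30],[0,0,0]],
  [52,[10,-157,-45],[0,0,0]],
  [52,[10,-157,-60],[0,0,0]],
  [52,[10,-157,-80],[0,0,0]],
  [52,[10,-157,-105],[0,0,0]],
  [52,[10,-157,-114],[0,0,0]],
  [52,[10,-157,-114],[0,0,0]],
  [25,[10,-157,-114],[0,0,0]],
  [25,[10,-157,-114],[0,0,0]],
  [25,[10,-157,-114],[0,0,0]],
  [25,[10,-157,-114],[0,0,0]],
  [25,[10,-157,-114],[0,0,0]],
  [25,[10,-157,-80],[0,0,0]],
  [25,[10,-157,-35],[0,0,0]],
  [25,[10,-120,0],[0,0,4]],
  [25,[5,-70,0],[0,0,8]],
  [25,[0,-20,0],[0,0,14]],
])

```text
time_s: 11.65
eef_pos: [470.6, -72.7, 124.7]
ee_rot: [0.001, -0.047, 0.999, -0.001]
force: [0.6, 0.5, -0.9]
grip_width: 0.41
grip_force: 40.7
```

>>> apply_moves([
  [25,[-10,48,0],[0,0,0]],
  [25,[-20,96,0],[0,0,0]],
  [25,[-30,144,0],[0,0,0]],
  [25,[-40,192,0],[0,0,0]],
  [25,[-50,240,0],[0,0,0]],
  [25,[-60,288,0],[0,0,0]],
  [25,[-70,330,0],[0,0,0]],
  [25,[-77,365,0],[0,0,0]],
  [25,[-79,383,0],[0,0,0]],
  [25,[-79,383,-30],[0,0,0]],
  [25,[-79,383,-70],[0,0,0]],
  [25,[-79,383,-100],[0,0,0]],
  [25,[-79,383,-110],[0,0,0]],
  [25,[-79,383,-110],[0,0,0]],
  [48,[-79,383,-110],[0,0,0]],
  [48,[-79,383,-110],[0,0,0]],
  [48,[-79,383,-110],[0,0,0]],
  [48,[-79,383,-60],[0,0,0]],
  [48,[-79,383,-15],[0,0,0]],
  [48,[-79,370,0],[0,0,0]],
])

```text
time_s: 13.65
eef_pos: [393.1, 297.6, 127.9]
ee_rot: [0.004, -0.047, 0.999, 0.001]
force: [0.0, 1.0, -0.4]
grip_width: 0.561
grip_force: 0.0
```

>>> apply_moves([
  [50,[15,-45,5],[0,0,-6]],
  [50,[33,-88,5],[0,0,-12]],
  [50,[50,-132,5],[0,0,-18]],
  [50,[67,-175,5],[0,0,-23]],
  [50,[85,-220,5],[0,0,-23]],
  [50,[103,-265,5],[0,0,-23]],
  [50,[120,-310,5],[0,0,-23]],
  [50,[135,-345,5],[0,0,-23]],
  [50,[139,-357,5],[0,0,-23]],
])

```text
time_s: 14.55
eef_pos: [531.6, -64.0, 128.7]
ee_rot: [0.001, 0.155, 0.988, -0.0]
force: [-0.3, 0.5, -0.0]
grip_width: 0.587
grip_force: 0.0
```

```bash
python3 - <<'E'
from h import *
snap('top','top3'); blocks('top3')
W=cloud('top3');v,u=np.mgrid[:480,:640]; Z=np.nan_to_num(W[...,2])
hsv=cv2.cvtColor(cv2.imread('pics/top3.png'),cv2.COLOR_BGR2HSV)
comps(W,(u>143)&(u<220)&(v>273)&(v<344)&(Z>15)&(Z<40)&(hsv[...,1]>80),30)
E
```

```text
[424. 255.] [ 588.6 -301.5] [35.9 61.5] 72.0 26.5 383
[424. 304.] [ 472.7 -302.9] [58.6 35.9] 13.6 27.0 391
[161. 293.] [471.2 316. ] [61.  39.2] 5.0 26.8 429
[161. 326.] [391.5 308.3] [60.8 39.8] 6.8 27.2 430
```

>>> apply_moves([
  [47,[10,-48,0],[0,0,0]],
  [47,[22,-95,-10],[0,0,0]],
  [47,[34,-140,-20],[0,0,0]],
  [47,[46,-185,-30],[0,0,0]],
  [47,[58,-225,-40],[0,0,0]],
  [47,[58,-241,-50],[0,0,0]],
  [47,[58,-241,-65],[0,0,0]],
  [47,[58,-241,-85],[0,0,0]],
  [47,[58,-241,-110],[0,0,0]],
  [47,[58,-241,-118],[0,0,0]],
  [47,[58,-241,-118],[0,0,0]],
  [25,[58,-241,-118],[0,0,0]],
  [25,[58,-241,-118],[0,0,0]],
  [25,[58,-241,-118],[0,0,0]],
  [25,[58,-241,-118],[0,0,0]],
  [25,[58,-241,-118],[0,0,0]],
  [25,[58,-241,-80],[0,0,0]],
  [25,[58,-241,-35],[0,0,0]],
  [25,[50,-220,0],[0,0,6]],
  [25,[40,-180,0],[0,0,12]],
])

```text
time_s: 16.6
eef_pos: [572.0, -243.3, 133.4]
ee_rot: [0.004, 0.049, 0.999, -0.003]
force: [0.7, 0.2, -0.7]
grip_width: 0.405
grip_force: 46.7
```

>>> apply_moves([
  [25,[-8,45,0],[0,0,5]],
  [25,[-17,92,0],[0,0,11]],
  [25,[-26,140,0],[0,0,11]],
  [25,[-35,188,0],[0,0,11]],
  [25,[-44,236,0],[0,0,11]],
  [25,[-53,284,0],[0,0,11]],
  [25,[-62,332,0],[0,0,11]],
  [25,[-72,380,0],[0,0,11]],
  [25,[-82,425,0],[0,0,11]],
  [25,[-90,455,0],[0,0,11]],
  [25,[-91,460,0],[0,0,11]],
  [25,[-91,460,-40],[0,0,11]],
  [25,[-91,460,-80],[0,0,11]],
  [25,[-91,460,-107],[0,0,11]],
  [25,[-91,460,-114],[0,0,11]],
  [25,[-91,460,-114],[0,0,11]],
  [48,[-91,460,-114],[0,0,11]],
  [48,[-91,460,-114],[0,0,11]],
  [48,[-91,460,-114],[0,0,11]],
  [48,[-91,460,-70],[0,0,11]],
])

```text
time_s: 18.6
eef_pos: [477.3, 218.6, 55.5]
ee_rot: [-0.004, -0.046, 0.999, -0.001]
force: [-0.3, 0.2, 1.3]
grip_width: 0.562
grip_force: 0.0
```

>>> apply_moves([
  [50,[0,0,40],[0,0,0]],
  [60,[0,-5,65],[0,0,-8]],
  [78,[0,-50,70],[0,0,-16]],
  [78,[0,-98,70],[0,0,-24]],
  [78,[0,-146,70],[0,0,-32]],
  [78,[0,-194,70],[0,0,-40]],
  [78,[-5,-242,70],[0,0,-48]],
  [78,[-8,-290,70],[0,0,-56]],
  [78,[-8,-320,70],[0,0,-64]],
  [78,[-8,-320,70],[0,0,-72]],
  [78,[-8,-320,70],[0,0,-80]],
  [78,[-8,-320,70],[0,0,-82]],
])

```text
time_s: 19.8
eef_pos: [471.4, -101.9, 128.7]
ee_rot: [0.0, 0.623, 0.783, -0.0]
force: [0.2, -0.2, 0.1]
grip_width: 0.91
grip_force: 0.0
```

```bash
python3 - <<'E'
from h import *
snap('top','top4'); blocks('top4')
W=cloud('top4');v,u=np.mgrid[:480,:640]; Z=np.nan_to_num(W[...,2])
hsv=cv2.cvtColor(cv2.imread('pics/top4.png'),cv2.COLOR_BGR2HSV)
comps(W,(u>143)&(u<220)&(v>273)&(v<344)&(Z>15)&(Z<40)&(hsv[...,1]>80),30)
s=ctrl.sense();print(s['eef_pos'],s['ee_rot'],s['grip_width'])
E
```

```text
[424. 304.] [ 472.9 -303.2] [58.7 35.5] 13.2 26.7 388
[203. 291.] [479.2 216.5] [58.  34.3] 4.7 27.0 375
[161. 293.] [471.2 316.5] [61.2 39.5] 5.8 27.3 428
[161. 327.] [391.5 308.1] [60.8 38.9] 7.0 26.5 438
[ 471.42185491 -101.73980212  128.73710154] [ 3.35271016e-04  6.22209755e-01  7.82850499e-01 -6.49121808e-05] 0.9106304038434373
```

>>> apply_moves([
  [78,[0,-48,0],[0,0,0]],
  [78,[0,-95,-10],[0,0,0]],
  [78,[1,-143,-25],[0,0,0]],
  [78,[1,-190,-40],[0,0,0]],
  [78,[1,-204,-50],[0,0,0]],
  [78,[1,-204,-65],[0,0,0]],
  [78,[1,-204,-85],[0,0,0]],
  [78,[1,-204,-110],[0,0,0]],
  [78,[1,-204,-119],[0,0,0]],
  [78,[1,-204,-119],[0,0,0]],
  [50,[1,-204,-119],[0,0,0]],
  [50,[1,-204,-119],[0,0,0]],
  [50,[1,-204,-119],[0,0,0]],
  [50,[1,-204,-119],[0,0,0]],
  [50,[1,-204,-119],[0,0,0]],
  [50,[1,-204,-80],[0,0,0]],
  [50,[1,-204,-35],[0,0,0]],
  [50,[1,-200,0],[0,0,0]],
  [50,[1,-170,0],[0,0,0]],
])

```text
time_s: 21.75
eef_pos: [474.3, -273.8, 133.8]
ee_rot: [0.006, 0.621, 0.784, -0.001]
force: [0.3, 1.3, -2.0]
grip_width: 0.691
grip_force: 43.7
```

>>> apply_moves([
  [50,[-6,45,0],[0,0,8]],
  [50,[-13,92,0],[0,0,16]],
  [50,[-21,140,0],[0,0,24]],
  [50,[-28,188,0],[0,0,32]],
  [50,[-36,236,0],[0,0,40]],
  [50,[-43,284,0],[0,0,48]],
  [50,[-51,332,0],[0,0,56]],
  [50,[-58,380,0],[0,0,64]],
  [50,[-65,425,0],[0,0,72]],
  [50,[-71,465,0],[0,0,80]],
  [50,[-76,495,0],[0,0,82]],
  [50,[-76,499,0],[0,0,82]],
  [50,[-76,499,-40],[0,0,82]],
  [50,[-76,499,-80],[0,0,82]],
  [50,[-76,499,-107],[0,0,82]],
  [50,[-76,499,-114],[0,0,82]],
  [50,[-76,499,-114],[0,0,82]],
  [70,[-76,499,-114],[0,0,82]],
  [70,[-76,499,-114],[0,0,82]],
  [70,[-76,499,-114],[0,0,82]],
])

```text
time_s: 23.75
eef_pos: [397.2, 228.4, 15.3]
ee_rot: [0.001, -0.046, 0.999, 0.0]
force: [0.4, -0.1, -0.4]
grip_width: 0.82
grip_force: 0.0
```

>>> apply_moves([
  [70,[0,0,45],[0,0,0]],
  [70,[0,0,90],[0,0,0]],
  [85,[0,0,126],[0,0,-8]],
  [85,[10,-40,126],[0,0,-16]],
  [85,[20,-80,126],[0,0,-24]],
  [85,[40,-120,126],[0,0,-32]],
  [85,[70,-150,126],[0,0,-40]],
  [85,[100,-180,126],[0,0,-48]],
  [85,[114,-200,126],[0,0,-56]],
  [85,[114,-200,126],[0,0,-64]],
  [85,[114,-200,126],[0,0,-72]],
  [85,[114,-200,126],[0,0,-80]],
  [85,[114,-200,126],[0,0,-88]],
  [85,[114,-200,126],[0,0,-96]],
  [85,[114,-200,126],[0,0,-104]],
  [85,[114,-200,126],[0,0,-107]],
])

```text
time_s: 25.35
eef_pos: [510.6, 28.3, 140.9]
ee_rot: [0.0, 0.777, 0.63, 0.0]
force: [0.9, 0.2, -0.0]
grip_width: 0.997
grip_force: 0.0
```

```bash
python3 - <<'E'
from h import *
im,d=snap('top','top5'); cv2.imwrite('pics/c5.png',cv2.resize(im[160:350,125:465],None,fx=2.3,fy=2.3,interpolation=3))
W=cloud('top5');v,u=np.mgrid[:480,:640]; Z=np.nan_to_num(W[...,2])
hsv=cv2.cvtColor(cv2.imread('pics/top5.png'),cv2.COLOR_BGR2HSV)
comps(W,(u>143)&(u<220)&(v>273)&(v<344)&(Z>15)&(Z<45)&(hsv[...,1]>80),30)
comps(W,(u>185)&(u<245)&(v>220)&(v<258)&(Z>48),15)
comps(W,(u>185)&(u<245)&(v>220)&(v<258)&(Z>12),15)
comps(W,(u>255)&(u<320)&(v>212)&(v<270)&(hsv[...,1]>90)&(hsv[...,0]>22),5)
s=ctrl.sense();print(s['eef_pos'],s['ee_rot'],s['grip_width'])
E
```

```text
[203. 291.] [479. 217.] [57.8 34.2] 4.4 26.9 375
[161. 293.] [470.8 316.3] [61.1 39.3] 4.2 27.2 431
[161. 326.] [391.3 308.1] [60.7 39. ] 6.7 27.0 438
[194. 327.] [394.7 227.4] [36.8 59.4] 5.0 27.6 367
[236. 242.] [516.4  80.9] [68.8 32.2] 5.1 443.6 573
[209. 234.] [610.4 207.8] [78.3 23. ] 76.9 59.1 324
[223. 239.] [570.4 155.9] [244.2  70.3] 54.2 67.1 1148
[304. 255.] [503.1 -36.6] [ 9.4 59.9] 81.2 424.0 165
[510.57109616  28.26254802 140.874779  ] [3.03719598e-04 7.76970030e-01 6.29537458e-01 2.65214797e-04] 0.9925931284553913
```

View pics/c5.png

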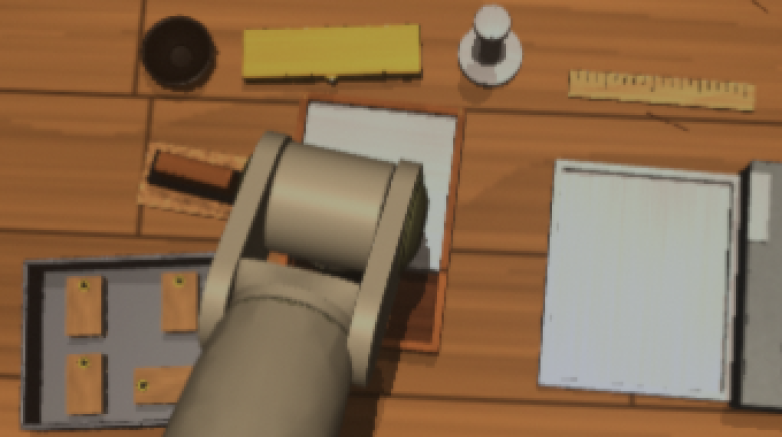

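All four blocks are in the tote and the tray is empty. Next I grasp the scraper.

>>> apply_moves([
  [85,[20,45,0],[0,0,0]],
  [85,[45,90,0],[0,0,0]],
  [85,[75,135,0],[0,0,0]],
  [85,[100,165,0],[0,0,0]],
  [85,[100,178.5,0],[0,0,0]],
  [85,[100,178.5,-20],[0,0,0]],
  [85,[100,178.5,-55],[0,0,0]],
  [85,[100,178.5,-90],[0,0,0]],
  [85,[100,178.5,-108],[0,0,0]],
  [85,[100,178.5,-112],[0,0,0]],
  [40,[100,178.5,-112],[0,0,0]],
  [10,[100,178.5,-112],[0,0,0]],
  [10,[100,178.5,-112],[0,0,0]],
  [10,[100,178.5,-112],[0,0,0]],
  [10,[100,178.5,-112],[0,0,0]],
  [10,[100,178.5,-112],[0,0,0]],
  [10,[100,178.5,-112],[0,0,0]],
  [10,[100,178.5,-90],[0,0,0]],
  [10,[100,178.5,-60],[0,0,0]],
  [10,[100,178.5,-60],[0,0,0]],
], squeeze=80)

```text
time_s: 27.4
eef_pos: [612.3, 207.1, 84.2]
ee_rot: [0.002, 0.775, 0.632, 0.003]
force: [0.4, 0.8, -1.7]
grip_width: 0.241
grip_force: 78.5
```

>>> apply_moves([
  [10,[5,-20,20],[0,0,4]],
  [10,[15,-60,20],[0,0,8]],
  [10,[27,-100,20],[0,0,8]],
  [10,[38,-140,20],[0,0,8]],
  [10,[47.5,-175.5,20],[0,0,8]],
  [10,[47.5,-175.5,20],[0,0,8]],
  [10,[47.5,-175.5,5],[0,0,8]],
  [10,[47.5,-175.5,-10],[0,0,8]],
  [10,[47.5,-175.5,-18],[0,0,8]],
  [10,[47.5,-175.5,-20],[0,0,8]],
  [10,[47.5,-175.5,-20],[0,0,8]],
])

```text
time_s: 28.5
eef_pos: [657.2, 32.6, 60.4]
ee_rot: [-0.001, 0.729, 0.685, -0.001]
force: [-5.9, 0.9, 7.6]
grip_width: 0.244
grip_force: 79.7
```

```bash
python3 - <<'E'
from h import *
im,d=snap('side','side6'); cv2.imwrite('pics/c6.png',cv2.resize(im[240:380,230:400],None,fx=4,fy=4,interpolation=3))
s=ctrl.sense();print(s['eef_pos'],s['ee_rot'],s['force'],s['grip_width'])
E
```

```text
[657.1892258   32.60910101  60.39873713] [-8.06866098e-04  7.28839338e-01  6.84683976e-01 -6.49061061e-04] [-6.56058158  0.7584388   8.00528007] 0.24226001696887897
```

View pics/c6.png

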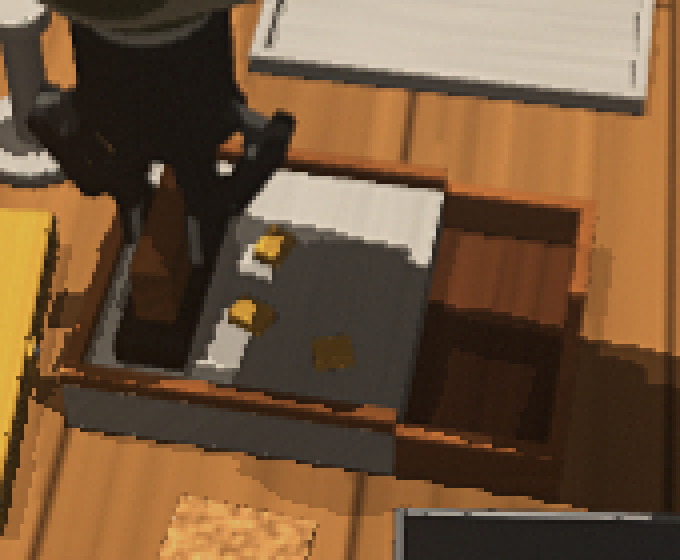

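>>> apply_moves([
  [10,[-8,0.5,0.5],[0,0,0]],
  [10,[-16,1,0.5],[0,0,0]],
  [10,[-24,1.5,0.5],[0,0,0]],
  [10,[-32,2,0.5],[0,0,0]],
  [10,[-40,3,0.5],[0,0,0]],
  [10,[-48,3.5,0.5],[0,0,0]],
  [10,[-56,4,0.5],[0,0,0]],
  [10,[-64,4.5,0.5],[0,0,0]],
  [10,[-72,5,0.5],[0,0,0]],
  [10,[-80,5.5,0.5],[0,0,0]],
  [10,[-88,6,0.5],[0,0,0]],
  [10,[-96,6.5,0.5],[0,0,0]],
  [10,[-104,7,0.5],[0,0,0]],
  [10,[-112,8,0.5],[0,0,0]],
  [10,[-120,8.5,0.5],[0,0,0]],
  [10,[-126,9,0.5],[0,0,0]],
  [10,[-126,9,0.5],[0,0,0]],
])

```text
time_s: 30.25
eef_pos: [531.3, 40.4, 60.8]
ee_rot: [-0.0, 0.729, 0.684, -0.0]
force: [-0.6, -0.2, -1.3]
grip_width: 0.245
grip_force: 78.5
```

```bash
python3 - <<'E'
from h import *
im,d=snap('side','side7'); cv2.imwrite('pics/c7.png',cv2.resize(im[220:380,220:400],None,fx=3.6,fy=3.6,interpolation=3))
s=ctrl.sense();print(s['eef_pos'],s['ee_rot'],s['force'],s['grip_width'])
E
```

```text
[531.88847665  40.26730619  60.87330316] [1.41450460e-05 7.29434951e-01 6.84050181e-01 3.17043758e-05] [-0.69743062 -0.03504173 -1.30986403] 0.24372352780906856
```

View pics/c7.png

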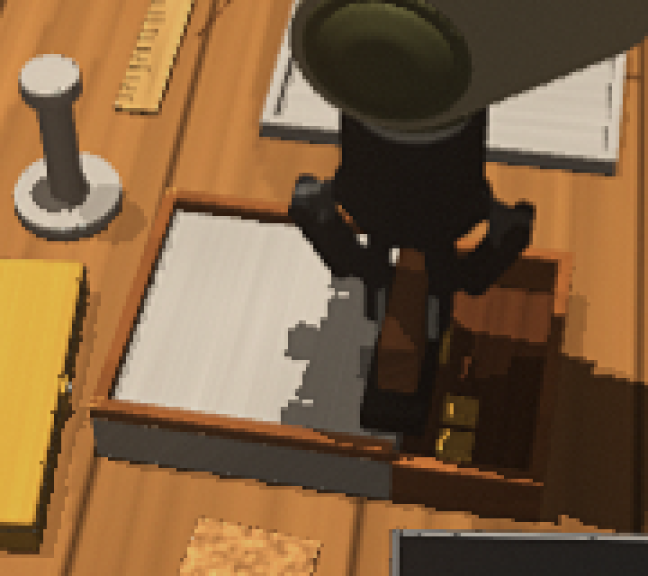

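>>> apply_moves([
  [10,[0,0,25],[0,0,0]],
  [10,[0,0,45],[0,0,0]],
  [10,[40,20,45],[0,0,0]],
  [10,[80,50,45],[0,0,0]],
  [10,[80,80,45],[0,0,-4]],
  [10,[80,80,45],[0,0,-8]],
])

```text
time_s: 30.9
eef_pos: [612.4, 123.5, 105.0]
ee_rot: [-0.0, 0.775, 0.632, 0.0]
force: [0.3, -0.5, -1.3]
grip_width: 0.249
grip_force: 79.1
```

```bash
python3 - <<'E'
from h import *
im,d=snap('side','side8'); cv2.imwrite('pics/c8.png',cv2.resize(im[220:380,220:400],None,fx=3.6,fy=3.6,interpolation=3))
snap('top','top8')
for fn in('side8','top8'):
    W=cloud(fn);hsv=cv2.cvtColor(cv2.imread(f'pics/{fn}.png'),cv2.COLOR_BGR2HSV)
    X,Y,Z=np.nan_to_num(W).transpose(2,0,1); m=(X>420)&(X<690)&(Y>-60)&(Y<115)&(Z<48)&(Z>0)&(hsv[...,1]>100)&(hsv[...,0]>20)
    print(fn);comps(W,m,6)
s=ctrl.sense();print(s['eef_pos'],s['ee_rot'],s['force'],s['grip_width'])
E
```

```text
side8
[343. 312.] [513.1  11. ] [ 6.4 17.8] 4.4 20.0 24
[348. 333.] [498.4  58.3] [13.9 18.4] 87.8 13.3 49
top8
[292. 281.] [515.    9.4] [20.4 12.2] 88.3 19.1 37
[272. 286.] [499.9  56.5] [15. 23.] 88.2 12.6 62
[612.13374665 120.93438567 105.35268655] [-1.04163740e-04  7.75163441e-01  6.31760710e-01 -1.83580953e-04] [-0.30931222 -0.39985698 -0.92996971] 0.24595081995993184
```

View pics/c8.png

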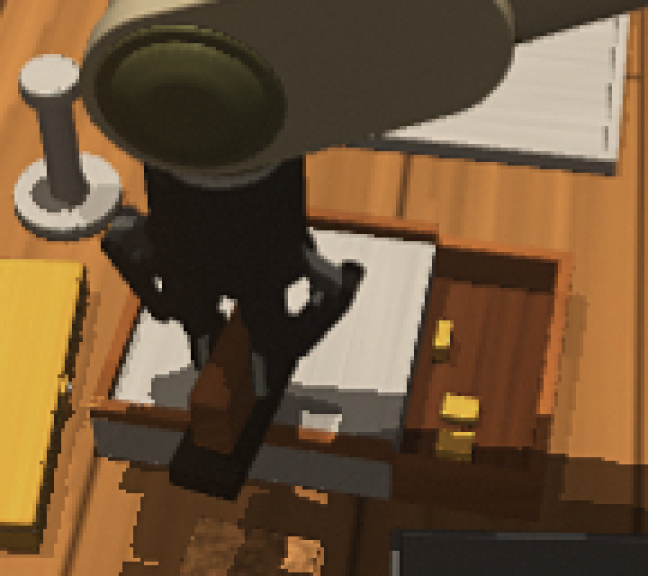

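All three chips are in the trough at crop positions (443,340), (460,408) and (457,440), and the plate is clear. The scraper goes back to its rest.

>>> apply_moves([
  [10,[0,40,0],[0,0,0]],
  [10,[-1.5,80,0],[0,0,0]],
  [10,[-1.5,86.5,0],[0,0,0]],
  [10,[-1.5,86.5,-25],[0,0,0]],
  [10,[-1.5,86.5,-50],[0,0,0]],
  [10,[-1.5,86.5,-68],[0,0,0]],
  [10,[-1.5,86.5,-74],[0,0,0]],
  [10,[-1.5,86.5,-76],[0,0,0]],
  [10,[-1.5,86.5,-76],[0,0,0]],
])

```text
time_s: 31.9
eef_pos: [611.1, 206.4, 30.6]
ee_rot: [0.0, 0.775, 0.632, 0.001]
force: [0.2, -0.8, -1.2]
grip_width: 0.245
grip_force: 79.3
```

>>> apply_moves([
  [10,[0,0,-1],[0,0,0]],
  [10,[0,0,-2],[0,0,0]],
  [10,[0,0,-2],[0,0,0]],
])

```text
time_s: 32.2
eef_pos: [611.2, 206.7, 29.3]
ee_rot: [0.001, 0.775, 0.632, 0.001]
force: [-2.1, -1.8, 5.5]
grip_width: 0.242
grip_force: 80.2
```

>>> apply_moves([
  [40,[0,0,0],[0,0,0]],
  [70,[0,0,0],[0,0,0]],
  [70,[0,0,0],[0,0,0]],
  [70,[0,0,0],[0,0,0]],
  [70,[0,0,20],[0,0,0]],
  [70,[0,0,60],[0,0,0]],
  [70,[0,0,105],[0,0,0]],
  [70,[0,0,150],[0,0,0]],
  [70,[-40,-20,170],[0,0,0]],
  [70,[-85,-40,170],[0,0,0]],
  [70,[-130,-60,170],[0,0,0]],
  [70,[-175,-80,170],[0,0,0]],
  [70,[-220,-100,170],[0,0,0]],
  [70,[-250,-120,170],[0,0,0]],
  [70,[-250,-170,170],[0,0,0]],
  [70,[-250,-215,170],[0,0,0]],
  [70,[-250,-265,170],[0,0,0]],
  [70,[-250,-310,170],[0,0,0]],
  [70,[-250,-310,170],[0,0,0]],
  [70,[-250,-310,170],[0,0,0]],
])

```text
time_s: 34.2
eef_pos: [360.3, -103.7, 197.7]
ee_rot: [-0.0, 0.776, 0.631, 0.0]
force: [0.5, 0.8, 0.1]
grip_width: 0.818
grip_force: 0.0
```

```bash
python3 - <<'E'
from h import *
im,d=snap('top','top9'); cv2.imwrite('pics/c9.png',cv2.resize(im[160:350,125:515],None,fx=2.05,fy=2.05,interpolation=3))
W=cloud('top9');v,u=np.mgrid[:480,:640]; Z=np.nan_to_num(W[...,2])
hsv=cv2.cvtColor(im,cv2.COLOR_BGR2HSV)
comps(W,(u>143)&(u<220)&(v>273)&(v<344)&(Z>15)&(Z<45)&(hsv[...,1]>80),30)
comps(W,(u>185)&(u<245)&(v>220)&(v<258)&(Z>48),15)
comps(W,(u>185)&(u<245)&(v>220)&(v<258)&(Z>12),15)
X,Y,_=np.nan_to_num(W).transpose(2,0,1); print('chips');comps(W,(X>420)&(X<690)&(Y>-60)&(Y<115)&(Z<48)&(Z>0)&(hsv[...,1]>100)&(hsv[...,0]>20),6)
print('knob');comps(W,(u>465)&(u<510)&(v>265)&(v<335)&(Z>120),5)
E
```

```text
[203. 291.] [479.5 216.3] [58.3 34.4] 4.6 27.1 375
[161. 293.] [470.8 316.8] [61.5 40.6] 4.7 26.8 434
[161. 326.] [391.3 308.1] [60.7 39.3] 6.7 26.9 439
[196. 327.] [394.9 225.6] [36.9 63.7] 5.2 27.2 436
[209. 234.] [610.8 208. ] [79.9 22.6] 78.8 59.2 326
[212. 238.] [610.7 207.6] [110.6  37.3] 78.2 43.2 676
chips
[292. 281.] [514.6   9.4] [20.5 12.5] 88.8 19.8 37
[261. 285.] [501.8  80.9] [15.3 22.5] 80.0 12.8 58
[272. 287.] [499.8  56.3] [23.8 14.5] 3.3 11.6 60
knob
[488. 289.] [ 494.7 -416.1] [24.5 33.4] 58.2 160.8 154
```

View pics/c9.png

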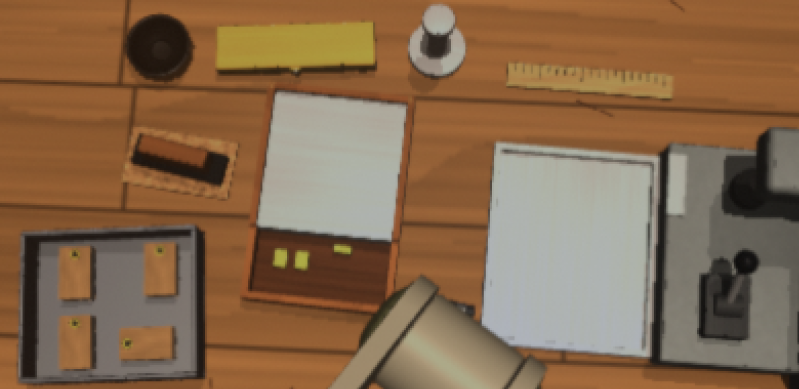

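The final view confirms four blocks in the tote, three chips in the trough, the scraper centred on its rest, and the lever over to off. The other objects are where they started, so I'm handing in.

```bash
python3 -c "
from rig import ctrl
print(ctrl.finish_job())"
```

```text
the job is handed in; nothing more can be done
None
```

The job is handed in; the hand-in call returned no verdict, but the last pictures show the press lever fully off, all four note blocks in the tote, all three chips in the trough, the scraper back in the middle of its rest, and nothing else on the desk moved.

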